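# Draw up and lock the bench filter's captive screw

## Task

Close the bench filter: pull the orange captive screw up against its spring until it meets the stop of its thread, then turn it clockwise (seen from above), letting it climb, until the thread comes up solid at its end, and let go. Be gentle: do not strain the thread, neither when pulling nor at the end of the turn, and leave the glassware around it alone.

Things in the scene. Friction and masses are not known exactly. Their poses are not given: they have to be found in the camera images.
- stand: Aluminium bench filter, fixed to the table. Origin: underside of its base plate, on the vertical axis of the screw; z up. Base plate 150 x 120 x 12 mm; a column and bracket on its -x side (top at 153 mm); round head 60 mm across from 100 to 155 mm above the table, through which the screw passes.
- bowl: Green glass bowl, 72 mm across, that hangs under the head on the captive screw and lifts with it (the orange knob belongs to it). Origin on the screw axis, level with the stand's origin when down; z rises as the screw is pulled. A spring pushes bowl and screw down: with their weight, about 6 N must be pulled at the start and 0.2 N more per mm of lift; a tight seal adds 2 N per 10 mm/s of speed.
- knob_grip (a point): Centre of the screw's orange bar knob: 46 mm long (its own x axis), 14 mm thick (its own y axis), 30 mm high (15 mm above and below this point); turns with the screw. At rest it is 185 mm above the table, 30 mm over the head's flat top.
- screw (a joint): Turn of the screw, rad, growing clockwise seen from above; -0.1 to 0.1 at the start. While the screw is down a stud in a slot blocks it at about 0.2. Pulled up to its thread and turned past about 0.5, it is caught and stays up and turned even when let go, so it can be gripped again. The thread then climbs 3 mm per rad with 2 mm of up-and-down play, and ends in a hard stop at 2.25.
- jar_mid (a point): Centre (half-way up) of a loose amber preserving jar, 100 mm across, 150 mm high: a bystander.
- phial_mid (a point): Centre (half-way up) of a loose small green bottle, 48 mm across, 140 mm high: a bystander.
- tumbler_mid (a point): Centre (half-way up) of a loose glass tumbler, 74 mm across, 80 mm high: a bystander.
- head_top (a point): Centre of the head's flat top, 155 mm above the table. The thread inside starts 6 to 20 mm above the screw's rest, differently each time, unseen: the pulled screw meets a hard stop 2 mm above the level from which it can be turned. More than 30 N between screw and filter (pull beyond the spring's, or turning moment over a 17 mm radius) strains it.

How it is judged:
By the outcome, as a careful person would: the job done as asked, in the order asked, and still so for the second after the job is handed in, with the robot touching nothing.
It also fails if it takes over 70 s, if anything falls off the work surface, if the arm or the gripper's body presses on something with over 40 N, if the wrist force passes 120 N, or if a joint passes its speed limit or range.

## Robot

A 6-joint arm with a two-finger parallel gripper is mounted at the origin on the work surface. World frame = base frame: x ahead of the robot, y to its left, z up, the work surface at z = 0. Lengths are in mm, angles in rad, forces in N, time in s.
With the tool pointing down it reaches from about 350 to 875 mm from the base axis. Payload 4.2 kg.
Tool frame: the origin (TCP) lies midway between the tips of the shut fingers; the grasp point (between the pads) lies 19 mm behind it (arm.tcp_to_grasp is the distance from the TCP to the grasp point, in mm); z points along the fingers, y is the line along which they close (so a half turn about z gives the same grasp; the last joint's range is limited). The gripper opens to 85 mm and grips with 20 to 120 N. Pads are 22 mm wide; open, the fingers measure 114 mm over their backs; the gripper's body (76 mm by 85 mm) begins 54 mm behind the grasp point. The pads swing forward as they close: fully open they stand 13 mm farther back than shut.
Start: joints at [1.488, 0.385, 0.008, 0, -1.194, -0.259], TCP at [209.457, 588.835, 231.312] pointing down, gripper open.
Joint ranges: [-3.14, 3.14], [-1.21, 2.06], [-1.07, 1.41], [-3.16, 2.05], [-2.99, -0.16], [-3.1, 3.1]. Speed limits (rad/s): [2.79, 2.79, 3.14, 3.14, 3.14, 3.14].

## Interface

Orientations are given as a unit quaternion [x, y, z, w].
In Python, from bench import arm gives the robot as it stands.
- The arm moves only by the tool arm_command, never from a script. Its argument "rows" is a list of rows, each a list of 2 entries, a list of its own where there are three numbers: the shift along the tool's x, y, z as a fraction of full scale, then the turn, a rotation vector about the tool's x, y, z as a fraction of full scale. In form: [[[x, y, z], [wx, wy, wz]], ...]. A call has 1 to 5 rows; each row is the pose to reach, as a shift and turn from the pose commanded when the call began, along the tool's axes at that moment, turning the shorter way round; what a row does not reach only later rows make up. Full scale, the value 1, is 0.25 m for a shift and 180 degrees for a turn. A row lasts 1/10 s, in which the tool goes at most 50 mm and 8.59 degrees, less where a joint would pass 70% of its speed; a pose out of reach is approached as far as the arm can. A call with a number of a shift or a turn outside -1 to 1 is refused whole. A call with a gripper value outside its range is refused whole. "grip" is the opening, from 0 (shut) to 1 (fully open), set as the call begins (left out, the last holds). The fingers move at their own pace and stop on an object; the grip force is fixed at half the most. Time passes only in rows, so rows that repeat a pose let the fingers close. It gives the time, the measured TCP pose, the force, the opening and the grip force at its end, in the units of the state.
- arm.read_state(): the state, without advancing time (a new reading comes with each control period).
- arm.get_image(name): name is "scene" or "top" or "wrist"; returns (picture, depth): 480x640x3 uint8, blue, green, red; 480x640 float32, mm along the optical axis (not along the pixel's ray), 0 where there is no reading.
- arm.camera_info(name): a dict with "fx", "fy", "cx", "cy" (pixels), "extrinsics" (4x4, takes a point from camera to world coordinates). Camera axes: x right, y down, z forward; pixel columns grow to the right and rows downward; lengths in mm; the calibration is good to about 2 mm. A picture is of the moment at which its call begins: read the wrist's pose just before it. camera_info takes no time and is no camera call; for the wrist camera it gives the pose at the moment of the call.
- arm.job_done(): hands the job in; it is judged then, once.
Trained networks look in the newest picture that a camera, given by its name, has taken for a name from the list of things; names that differ only in an ending like _2 or _b are one class to them, and where a whole thing is asked for, a point or a joint stands for the part that bears it (a point fixed in the world has none). Each returns a list of dicts, best first, with "score" (0 to 1); they miss things now and then, are a little off and sometimes report something else, mostly with a low value. They report only what shows in the picture. A call takes as long as a camera call.
- arm.spot_in(camera, query): "position" ([column, row] in pixels, amid what is visible of it).
The state is a dict: "clock": time; "joints": joint angles; "joint_vel": joint speeds; "joint_efforts": joint torques, N m; "position": TCP position; "ee_rot": TCP orientation; "contact_force": force on the tool from outside, world axes, zero at the start; "wrist_torque": the same for the moment, N m; "gripper_width": finger opening in mm; "grasp_force": force on a finger pad.
Only numpy, scipy, OpenCV 4.12 (cv2) and the standard library are available. Lean on these libraries where they do the work, as an engineer would, in place of code of your own. Each camera call takes 0.05 s, during which the arm holds its last target. There are 200 camera calls.

## Working session

There is one attempt and no reset: what is moved stays moved. The work goes in short steps, Python scripts to look and compute and a tool call to move; the robot and the scene stay as the last step left them, time stands still between calls to the robot, and variables do not carry over. Pictures are saved under pics/ and viewed, at most 10 in all, crops included, and the job is handed in when it is done.

Besides the shell and the picture viewer there is one more tool, called after ">>>" as name([rows], argument=value, ...), one row to a line, values as JSON. arm_command: Moves the arm, as the interface text tells. Shift numbers are shares of 0.25 m and turn numbers shares of 180 degrees, none past 1 either way. Its arguments: {"type":"object","properties":{"rows":{"type":"array","items":{"type":"array"}},"grip":{"type":"number"}},"required":["rows"]}

```bash
mkdir -p pics
cat > h.py <<'E'
import numpy as np, cv2
from bench import arm
from scipy.spatial.transform import Rotation as R
def world(cam,u,v,d,ci=None):
    c=ci or arm.camera_info(cam); p=np.array([(u-c["cx"])/c["fx"]*d,(v-c["cy"])/c["fy"]*d,d,1]); return (np.array(c["extrinsics"])@p)[:3]
def cloud(cam,depth,ci=None):
    c=ci or arm.camera_info(cam); v,u=np.mgrid[:480,:640]; d=depth
    P=np.stack([(u-c["cx"])/c["fx"]*d,(v-c["cy"])/c["fy"]*d,d,np.ones_like(d)],-1)
    return (P@np.array(c["extrinsics"]).T)[...,:3]
E
python3 - <<'E'
from h import *
s=arm.read_state(); print(s)
ims=[]
for c in ["scene","top"]:
    im,d=arm.get_image(c); ims.append(im); P=cloud(c,d)
    np.save(f"{c}.npy",P); cv2.imwrite(f"pics/{c}1.png",im)
    for q in ["knob_grip","head_top","jar_mid","phial_mid","tumbler_mid"]:
        for r in arm.spot_in(c,q)[:2]:
            u,v=map(int,r["position"]); print(c,q,round(r["score"],2),u,v,P[min(v,479),min(u,639)].round(0))
    hsv=cv2.cvtColor(im,cv2.COLOR_BGR2HSV); m=cv2.inRange(hsv,(5,150,120),(20,255,255))
    n,l,st,ce=cv2.connectedComponentsWithStats(m)
    for i in range(1,n):
        if st[i,4]>30: print(c,"orange",st[i],ce[i].round(),np.median(P[l==i],axis=0).round(1))
cv2.imwrite("pics/both1.png",cv2.resize(np.vstack(ims),None,fx=.62,fy=.62))
E
```

```text
{'clock': 0.0, 'joints': array([ 1.48762107e+00,  3.85553411e-01,  6.63402713e-03, -4.86337348e-04,
       -1.19397407e+00, -2.58601316e-01]), 'joint_vel': array([ 0.00147655, -0.00234382, -0.00076655, -0.00058258,  0.00048451,
       -0.0011825 ]), 'joint_efforts': array([-1.90055529e-03, -3.92289448e+01,  1.88396537e+01,  4.18609589e+00,
       -4.73615859e-03, -1.81720793e-06]), 'position': array([209.26587992, 588.31776495, 230.22855414]), 'ee_rot': array([ 9.85418268e-01, -1.70146072e-01, -1.33289894e-04,  1.06433278e-03]), 'contact_force': array([ 0.01162278, -0.01549062,  0.87974167]), 'wrist_torque': array([ 0.01629147, -0.09180372,  0.02002485]), 'grasp_force': 0.0, 'gripper_width': 85.42722977366924}
scene knob_grip 0.61 274 173 [501. -33. 199.]
scene head_top 0.92 272 233 [512. -42.  82.]
scene jar_mid 0.92 376 307 [801.  51. 110.]
scene phial_mid 0.9 439 228 [561. 275.  73.]
scene tumbler_mid 0.7 124 291 [ 623. -309.   80.]
scene tumbler_mid 0.58 440 227 [557. 279.  72.]
scene orange [266 162  15  11  65] [273. 167.] [488.8 -31.3 201.7]
scene orange [576 240  27  21 414] [589. 250.] [672.  539.9  48.5]
top knob_grip 0.62 478 252 [ 595. -326.    3.]
top knob_grip 0.57 326 322 [478. -29. 203.]
top head_top 0.61 324 326 [472. -26. 201.]
top jar_mid 0.67 269 161 [740.  57. 150.]
top phial_mid 0.59 139 284 [543. 279. 108.]
top tumbler_mid 0.71 480 254 [ 591. -329.    3.]
top orange [  0 208  15  27 322] [  6. 220.] [661.4 534.9  47.5]
top orange [320 307  10  13  47] [324. 312.] [493.  -23.7 199.9]
top orange [322 323  10  14  40] [327. 330.] [465.9 -31.3 199.8]
```

View pics/both1.png

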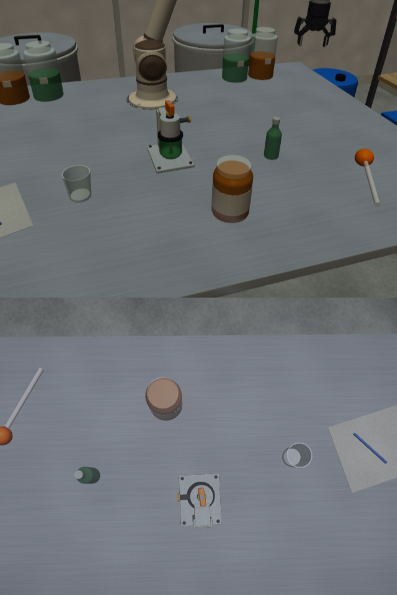

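Run:
```python
from h import *
P=np.load("top.npy"); im=cv2.imread("pics/top1.png")
for lo,hi,n in [(190,206,"knob"),(140,160,"head+bracket"),(6,18,"base")]:
    m=(P[...,2]>lo)&(P[...,2]<hi)&(abs(P[...,0]-478)<110)&(abs(P[...,1]+28)<90)
    Q=P[m][:,:2].astype(np.float32); print(n,len(Q),Q.mean(0),cv2.minAreaRect(Q))
c=arm.camera_info("wrist"); s=arm.read_state()
T=np.eye(4);T[:3,:3]=R.from_quat(s["ee_rot"]).as_matrix();T[:3,3]=s["position"]
print((np.linalg.inv(T)@np.array(c["extrinsics"])).round(2),c["fx"]); print(T.round(3))
x0,y0=280,280
cv2.imwrite("pics/crop.png",cv2.resize(im[y0:y0+120,x0:x0+120],None,fx=5,fy=5,interpolation=2))
```

```text
knob 279 [478.23282 -28.88551] ((478.00762939453125, -29.036584854125977), (45.99327087402344, 14.05592155456543), 6.987030982971191)
head+bracket 1856 [452.34637  -24.709923] ((453.8526916503906, -12.481353759765625), (91.39509582519531, 108.20726013183594), 89.15855407714844)
base 2833 [469.12292  -28.118692] ((480.9973449707031, -33.261199951171875), (157.4900665283203, 214.57708740234375), 88.91084289550781)
[[   0.     -0.96   -0.28   69.91]
 [   1.      0.      0.     -0.38]
 [  -0.     -0.28    0.96 -142.32]
 [   0.      0.      0.      1.  ]] 430.13986669260726
[[ 9.42000e-01 -3.35000e-01 -0.00000e+00  2.09434e+02]
 [-3.35000e-01 -9.42000e-01  0.00000e+00  5.88820e+02]
 [-0.00000e+00  0.00000e+00 -1.00000e+00  2.31323e+02]
 [ 0.00000e+00  0.00000e+00  0.00000e+00  1.00000e+00]]
```

View pics/crop.png

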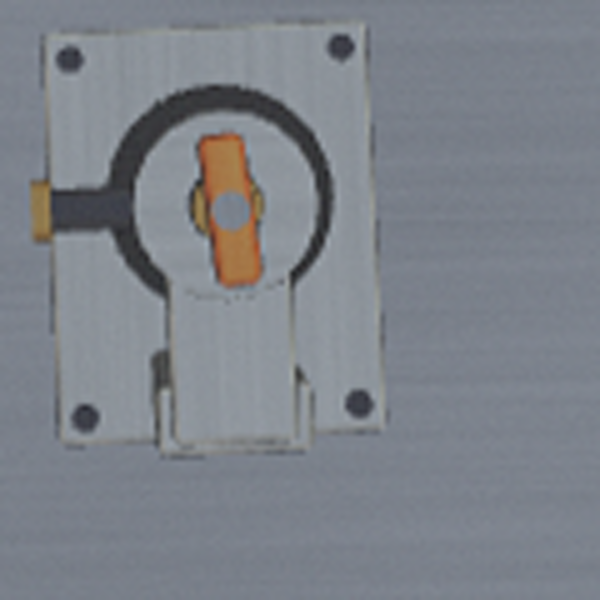

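The knob is at about (478, -29), its long axis at +7° and its top at about 200 mm. In the crop it runs from (222,140) to (240,285), and the space around it is clear.

>>> arm_command([
  [[0.61,0.656,-0.04],[0,0,0]],
  [[0.61,0.656,-0.04],[0,0,0]],
  [[0.61,0.656,-0.04],[0,0,0]],
  [[0.61,0.656,-0.04],[0,0,0]],
  [[0.61,0.656,-0.04],[0,0,0]],
], grip=1)

```text
clock: 1.1
position: [298.8, 379.9, 241.9]
ee_rot: [0.985, -0.171, -0.0, -0.0]
contact_force: [-0.1, 0.0, 0.6]
gripper_width: 85.4
grasp_force: 0.0
```

>>> arm_command([
  [[0.61,0.656,0],[0,0,0]],
  [[0.61,0.656,0],[0,0,0]],
  [[0.61,0.656,0],[0,0,0]],
  [[0.61,0.656,0],[0,0,0]],
  [[0.61,0.656,0],[0,0,0]],
])

```text
clock: 1.6
position: [387.2, 174.6, 241.7]
ee_rot: [0.985, -0.171, 0.0, -0.0]
contact_force: [0.4, 1.1, -0.3]
gripper_width: 85.6
grasp_force: 0.0
```

>>> arm_command([
  [[0.46,0.656,0],[0,0,-0.147]],
  [[0.46,0.656,0],[0,0,-0.147]],
  [[0.46,0.656,0],[0,0,-0.147]],
  [[0.46,0.656,0],[0,0,-0.147]],
  [[0.46,0.656,0],[0,0,-0.147]],
])

```text
clock: 2.1
position: [440.5, -18.0, 241.6]
ee_rot: [0.998, 0.06, 0.0, 0.0]
contact_force: [0.5, 0.8, 0.8]
gripper_width: 85.4
grasp_force: 0.0
```

```bash
cat > look.py <<'E'
from h import *
import sys
arm.get_image("wrist") if 0 else None
s=arm.read_state(); ci=arm.camera_info("wrist"); im,d=arm.get_image("wrist"); cv2.imwrite(f"pics/{sys.argv[1]}.png",im)
P=cloud("wrist",d,ci); hsv=cv2.cvtColor(im,cv2.COLOR_BGR2HSV); m=cv2.inRange(hsv,(5,130,90),(22,255,255))>0
zt=float(sys.argv[2]) if len(sys.argv)>2 else 200
m=(abs(P[...,2]-zt)<8)&(np.hypot(P[...,0]-478,P[...,1]+29)<40)
Q=P[m][:,:2].astype(np.float32); print(len(Q),cv2.minAreaRect(Q),np.median(P[m][:,2]))
M=R.from_quat(s["ee_rot"]).as_matrix(); print("clock",s["clock"],"pos",s["position"].round(1),"yaw",np.degrees(np.arctan2(M[1,0],M[0,0])).round(2),"q",s["joints"].round(3),"F",s["contact_force"].round(2),"T",s["wrist_torque"].round(3),s["gripper_width"])
print(M.round(3))
E
python3 look.py w1
```

```text
3285 ((477.9157409667969, -29.170690536499023), (46.12095260620117, 14.059684753417969), 7.628269672393799) 199.61602001848408
clock 2.1 pos [440.5 -18.  241.6] yaw 6.84 q [ 0.33   0.056 -0.399  0.    -1.115  1.36 ] F [0.46 0.78 0.75] T [ 0.048 -0.057 -0.038] 85.43556316600356
[[ 0.993  0.119  0.001]
 [ 0.119 -0.993 -0.   ]
 [ 0.001  0.    -1.   ]]
```

View pics/w1.png

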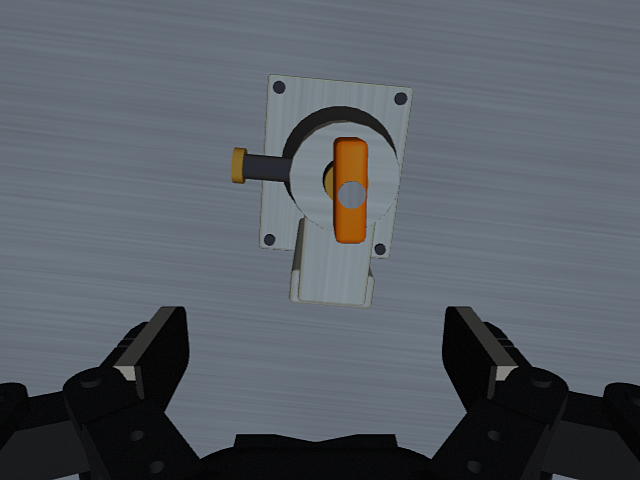

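The wrist view shows the knob at (350,190), between the fingers in column and ahead of them. It fits the earlier estimate, so I'll centre over it.

>>> arm_command([
  [[0.143,0.062,0],[0,0,-0.0035]],
  [[0.143,0.062,0],[0,0,-0.0035]],
  [[0.143,0.062,0],[0,0,-0.0035]],
])

```text
clock: 2.45
position: [477.7, -26.8, 240.9]
ee_rot: [0.998, 0.065, -0.001, -0.0]
contact_force: [0.1, -0.2, -0.9]
gripper_width: 85.3
grasp_force: 0.0
```

```bash
python3 look.py w2
```

```text
2871 ((478.4951171875, -29.241085052490234), (45.53476333618164, 13.832381248474121), 7.312501430511475) 199.68813428769917
clock 2.45 pos [477.7 -26.8 240.9] yaw 7.43 q [ 0.284  0.126 -0.321 -0.    -1.125  1.416] F [ 0.05 -0.19 -0.86] T [-0.013  0.005  0.02 ] 85.32558478396103
[[ 0.992  0.129 -0.001]
 [ 0.129 -0.992 -0.   ]
 [-0.001 -0.    -1.   ]]
```

>>> arm_command([
  [[0.002,0.009,0.06],[0,0,0]],
  [[0.002,0.009,0.12],[0,0,0]],
  [[0.002,0.009,0.18],[0,0,0]],
  [[0.002,0.009,0.24],[0,0,0]],
  [[0.002,0.009,0.24],[0,0,0]],
])

```text
clock: 3.0
position: [476.3, -28.5, 179.8]
ee_rot: [0.998, 0.066, -0.002, 0.0]
contact_force: [-1.0, 0.4, 0.1]
gripper_width: 85.1
grasp_force: 0.0
```

>>> arm_command([
  [[0,0,0.025],[0,0,0]],
  [[0,0,0.05],[0,0,0]],
  [[0,0,0.05],[0,0,0]],
  [[0,0,0.05],[0,0,0]],
])

```text
clock: 3.4
position: [478.5, -28.7, 169.1]
ee_rot: [0.998, 0.066, 0.0, 0.0]
contact_force: [0.0, -0.6, 0.0]
gripper_width: 85.4
grasp_force: 0.0
```

```bash
python3 look.py w3
```

```text
6534 ((478.3649597167969, -29.102615356445312), (46.453338623046875, 14.089879989624023), 7.373565673828125) 199.63328839345004
clock 3.4 pos [478.5 -28.7 169.1] yaw 7.52 q [ 0.28   0.197 -0.431  0.    -0.942  1.422] F [ 0.03 -0.64  0.01] T [ 0.002  0.015 -0.05 ] 85.35118107750871
[[ 0.991  0.131  0.   ]
 [ 0.131 -0.991 -0.   ]
 [ 0.     0.    -1.   ]]
```

View pics/w3.png

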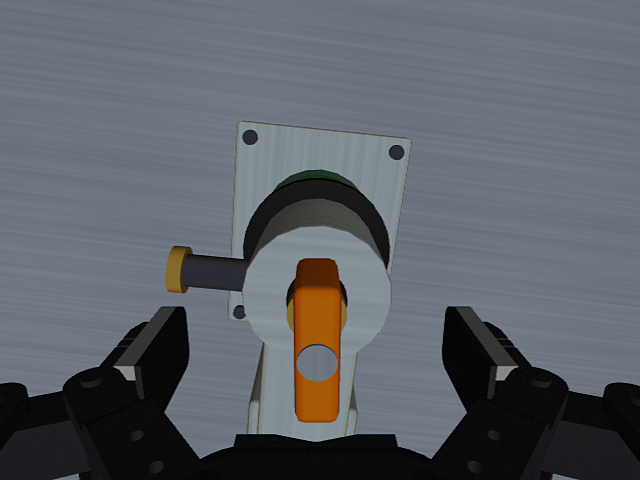

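The knob at (317,350) is centred between the fingers and square to them. Closing.

>>> arm_command([
  [[0,0,0],[0,0,0]],
  [[0,0,0],[0,0,0]],
  [[0,0,0],[0,0,0]],
  [[0,0,0],[0,0,0]],
  [[0,0,0],[0,0,0]],
], grip=0)

```text
clock: 3.95
position: [478.5, -29.0, 169.0]
ee_rot: [0.998, 0.066, 0.0, 0.0]
contact_force: [-0.6, -5.7, 6.4]
gripper_width: 13.1
grasp_force: 61.8
```

>>> arm_command([
  [[0,0,0],[0,0,0]],
  [[0,0,0],[0,0,0]],
  [[0,0,0],[0,0,0]],
  [[0,0,0],[0,0,0]],
  [[0,0,0],[0,0,0]],
])

```text
clock: 4.45
position: [478.5, -29.0, 169.0]
ee_rot: [0.998, 0.065, 0.0, 0.0]
contact_force: [-0.1, -3.4, 1.8]
gripper_width: 12.8
grasp_force: 59.6
```

```bash
cat > st.py <<'E'
from h import *
s=arm.read_state();M=R.from_quat(s["ee_rot"]).as_matrix(); print("clock",s["clock"],"pos",s["position"].round(2),"yaw",np.degrees(np.arctan2(M[1,0],M[0,0])).round(2),"q",s["joints"].round(3),"F",s["contact_force"].round(2),"T",s["wrist_torque"].round(3),s["gripper_width"],s["grasp_force"])
E
python3 st.py
```

```text
clock 4.45 pos [478.45 -29.   168.98] yaw 7.51 q [ 2.800e-01  1.970e-01 -4.310e-01  1.000e-03 -9.420e-01  1.422e+00] F [-0.06 -3.36  1.84] T [-0.945 -0.026  0.003] 12.832437467230474 59.603025913238525
```

>>> arm_command([
  [[0,0,-0.004],[0,0,0]],
  [[0,0,-0.008],[0,0,0]],
  [[0,0,-0.012],[0,0,0]],
  [[0,0,-0.016],[0,0,0]],
  [[0,0,-0.02],[0,0,0]],
])

```text
clock: 4.95
position: [478.2, -28.9, 172.2]
ee_rot: [0.998, 0.065, -0.0, -0.0]
contact_force: [4.3, -3.7, -8.0]
gripper_width: 13.2
grasp_force: 58.4
```

>>> arm_command([
  [[0,0,-0.002],[0,0,0]],
  [[0,0,-0.004],[0,0,0]],
  [[0,0,-0.004],[0,0,0]],
])

```text
clock: 5.25
position: [478.3, -28.9, 173.4]
ee_rot: [0.998, 0.065, -0.0, 0.0]
contact_force: [3.3, -4.4, -6.8]
gripper_width: 13.0
grasp_force: 58.5
```

>>> arm_command([
  [[0,0,-0.002],[0,0,0]],
  [[0,0,-0.004],[0,0,0]],
  [[0,0,-0.004],[0,0,0]],
])

```text
clock: 5.55
position: [478.3, -28.9, 174.4]
ee_rot: [0.998, 0.065, -0.0, 0.0]
contact_force: [4.6, -3.0, -7.8]
gripper_width: 13.2
grasp_force: 58.5
```

>>> arm_command([
  [[0,0,-0.002],[0,0,0]],
  [[0,0,-0.004],[0,0,0]],
  [[0,0,-0.006],[0,0,0]],
  [[0,0,-0.008],[0,0,0]],
  [[0,0,-0.008],[0,0,0]],
])

```text
clock: 6.05
position: [478.3, -28.9, 176.3]
ee_rot: [0.998, 0.065, -0.0, -0.0]
contact_force: [4.0, -3.8, -7.2]
gripper_width: 13.2
grasp_force: 58.4
```

>>> arm_command([
  [[0,0,-0.002],[0,0,0]],
  [[0,0,-0.004],[0,0,0]],
  [[0,0,-0.006],[0,0,0]],
  [[0,0,-0.008],[0,0,0]],
  [[0,0,-0.008],[0,0,0]],
])

```text
clock: 6.55
position: [478.3, -28.9, 178.2]
ee_rot: [0.998, 0.065, -0.0, -0.0]
contact_force: [3.1, -5.6, -7.3]
gripper_width: 13.0
grasp_force: 58.4
```

>>> arm_command([
  [[0,0,-0.002],[0,0,0]],
  [[0,0,-0.004],[0,0,0]],
  [[0,0,-0.006],[0,0,0]],
  [[0,0,-0.008],[0,0,0]],
  [[0,0,-0.008],[0,0,0]],
])

```text
clock: 7.05
position: [478.3, -28.9, 180.1]
ee_rot: [0.998, 0.065, -0.001, -0.0]
contact_force: [4.4, -4.5, -8.2]
gripper_width: 13.2
grasp_force: 58.4
```

>>> arm_command([
  [[0,0,-0.002],[0,0,0]],
  [[0,0,-0.004],[0,0,0]],
  [[0,0,-0.006],[0,0,0]],
  [[0,0,-0.008],[0,0,0]],
  [[0,0,-0.008],[0,0,0]],
])

```text
clock: 7.55
position: [478.3, -28.9, 182.0]
ee_rot: [0.998, 0.065, -0.001, -0.0]
contact_force: [4.2, -4.3, -8.8]
gripper_width: 13.3
grasp_force: 58.4
```

>>> arm_command([
  [[0,0,-0.002],[0,0,0]],
  [[0,0,-0.004],[0,0,0]],
  [[0,0,-0.006],[0,0,0]],
  [[0,0,-0.008],[0,0,0]],
  [[0,0,-0.008],[0,0,0]],
])

```text
clock: 8.05
position: [478.2, -28.9, 182.8]
ee_rot: [0.998, 0.065, -0.001, -0.0]
contact_force: [7.7, -6.0, -16.0]
gripper_width: 13.4
grasp_force: 58.5
```

>>> arm_command([
  [[0,0,-0.002],[0,0,0]],
  [[0,0,-0.004],[0,0,0]],
  [[0,0,-0.006],[0,0,0]],
  [[0,0,-0.006],[0,0,0]],
])

```text
clock: 8.45
position: [478.1, -28.8, 183.1]
ee_rot: [0.998, 0.065, -0.001, -0.0]
contact_force: [9.1, -6.5, -21.8]
gripper_width: 13.1
grasp_force: 58.6
```

The stop is met at TCP z ≈ 182.6. I'll ease back to mid-play before turning.

>>> arm_command([
  [[0,0,0.006],[0,0,0]],
  [[0,0,0.012],[0,0,0]],
  [[0,0,0.0165],[0,0,0]],
  [[0,0,0.0165],[0,0,0]],
  [[0,0,0.0165],[0,0,0]],
])

```text
clock: 8.95
position: [478.2, -28.9, 181.4]
ee_rot: [0.998, 0.065, -0.001, -0.0]
contact_force: [3.9, -5.2, -7.9]
gripper_width: 13.1
grasp_force: 60.9
```

>>> arm_command([
  [[0,0,0],[0,0,0.0167]],
  [[0,0,-0.0006],[0,0,0.0333]],
  [[0,0,-0.0012],[0,0,0.05]],
  [[0,0,-0.0012],[0,0,0.05]],
])

```text
clock: 9.35
position: [478.2, -28.9, 181.8]
ee_rot: [1.0, -0.014, -0.001, 0.0]
contact_force: [3.6, -5.2, -8.4]
gripper_width: 13.0
grasp_force: 60.7
```

```bash
python3 st.py
```

```text
clock 9.35 pos [478.23 -28.92 181.75] yaw -1.58 q [ 0.279  0.183 -0.412 -0.    -0.976  1.264] F [ 3.58 -5.21 -8.43] T [-1.443 -1.307 -0.049] 12.951208565436566 60.70763826370239
```

>>> arm_command([
  [[0,0,-0.0006],[0,0,0.0167]],
  [[0,0,-0.0012],[0,0,0.0333]],
  [[0,0,-0.0018],[0,0,0.05]],
  [[0,0,-0.0018],[0,0,0.05]],
])

```text
clock: 9.75
position: [478.2, -28.9, 182.1]
ee_rot: [0.996, -0.092, -0.001, 0.0]
contact_force: [5.2, -5.1, -9.1]
gripper_width: 13.1
grasp_force: 60.7
```

```bash
python3 st.py
```

```text
clock 9.75 pos [478.22 -28.92 182.12] yaw -10.58 q [ 0.279  0.183 -0.412 -0.    -0.977  1.107] F [ 5.19 -5.15 -9.13] T [-1.435 -1.346 -0.048] 13.1375746435389 60.663294196128845
```

>>> arm_command([
  [[0,0,-0.001],[0,0,0.0278]],
  [[0,0,-0.002],[0,0,0.0556]],
  [[0,0,-0.003],[0,0,0.0833]],
  [[0,0,-0.0042],[0,0,0.111]],
  [[0,0,-0.0042],[0,0,0.111]],
])

```text
clock: 10.25
position: [478.2, -28.9, 182.9]
ee_rot: [0.965, -0.264, -0.001, 0.0]
contact_force: [4.6, -5.8, -9.9]
gripper_width: 13.2
grasp_force: 60.5
```

```bash
python3 st.py
```

```text
clock 10.25 pos [478.21 -28.94 182.92] yaw -30.61 q [ 0.279  0.182 -0.411 -0.    -0.98   0.758] F [ 4.57 -5.78 -9.85] T [-1.5   -1.49  -0.131] 13.150901019646271 60.470924377441406
```

>>> arm_command([
  [[0,0,-0.001],[0,0,0.0278]],
  [[0,0,-0.002],[0,0,0.0556]],
  [[0,0,-0.003],[0,0,0.0833]],
  [[0,0,-0.0042],[0,0,0.111]],
  [[0,0,-0.0042],[0,0,0.111]],
])

```text
clock: 10.75
position: [478.2, -28.9, 184.0]
ee_rot: [0.904, -0.427, -0.001, 0.0]
contact_force: [5.7, -4.7, -10.6]
gripper_width: 13.0
grasp_force: 60.4
```

```bash
python3 st.py
```

```text
clock 10.75 pos [478.21 -28.94 183.99] yaw -50.59 q [ 0.279  0.181 -0.409 -0.    -0.982  0.409] F [  5.7   -4.71 -10.58] T [-1.473 -1.515 -0.134] 12.978127211537046 60.43034791946411
```

>>> arm_command([
  [[0,0,-0.001],[0,0,0.0278]],
  [[0,0,-0.002],[0,0,0.0556]],
  [[0,0,-0.003],[0,0,0.0833]],
  [[0,0,-0.0042],[0,0,0.111]],
  [[0,0,-0.0042],[0,0,0.111]],
])

```text
clock: 11.25
position: [478.2, -28.9, 185.0]
ee_rot: [0.816, -0.578, -0.001, 0.0]
contact_force: [4.7, -5.2, -10.6]
gripper_width: 13.0
grasp_force: 60.5
```

```bash
python3 st.py
```

```text
clock 11.25 pos [478.21 -28.94 185.03] yaw -70.57 q [ 0.279  0.18  -0.407 -0.    -0.985  0.06 ] F [  4.72  -5.22 -10.59] T [-1.492 -1.476 -0.059] 12.96973820926906 60.47562539577484
```

>>> arm_command([
  [[0,0,-0.001],[0,0,0.0278]],
  [[0,0,-0.002],[0,0,0.0556]],
  [[0,0,-0.003],[0,0,0.0833]],
  [[0,0,-0.0042],[0,0,0.111]],
  [[0,0,-0.0042],[0,0,0.111]],
])

```text
clock: 11.75
position: [478.2, -28.9, 186.0]
ee_rot: [-0.704, 0.71, 0.0, -0.0]
contact_force: [4.2, -5.3, -10.5]
gripper_width: 12.7
grasp_force: 60.5
```

>>> arm_command([
  [[0,0,-0.001],[0,0,0.0278]],
  [[0,0,-0.002],[0,0,0.0556]],
  [[0,0,-0.003],[0,0,0.0833]],
  [[0,0,-0.003],[0,0,0.0833]],
])

```text
clock: 12.15
position: [478.2, -28.9, 186.8]
ee_rot: [-0.605, 0.796, 0.0, -0.001]
contact_force: [4.6, -5.1, -9.8]
gripper_width: 12.9
grasp_force: 60.5
```

```bash
python3 st.py
```

```text
clock 12.15 pos [478.2  -28.94 186.82] yaw -105.54 q [ 0.279  0.178 -0.405 -0.    -0.99  -0.55 ] F [ 4.57 -5.06 -9.84] T [-1.498 -1.547 -0.102] 12.858268572159162 60.54628372192383
```

>>> arm_command([
  [[0,0,-0.0004],[0,0,0.011]],
  [[0,0,-0.0008],[0,0,0.022]],
  [[0,0,-0.0014],[0,0,0.036]],
  [[0,0,-0.0014],[0,0,0.036]],
])

```text
clock: 12.55
position: [478.2, -28.9, 187.1]
ee_rot: [-0.559, 0.829, 0.0, -0.001]
contact_force: [5.1, -5.1, -10.7]
gripper_width: 13.5
grasp_force: 60.5
```

```bash
python3 st.py
```

```text
clock 12.55 pos [478.19 -28.94 187.13] yaw -111.97 q [ 0.279  0.177 -0.404 -0.    -0.99  -0.663] F [  5.1   -5.07 -10.66] T [-1.538 -1.536 -0.083] 13.45731917271569 60.547499656677246
```

>>> arm_command([
  [[0,0,-0.0002],[0,0,0.0056]],
  [[0,0,-0.0004],[0,0,0.011]],
  [[0,0,-0.0004],[0,0,0.011]],
])

```text
clock: 12.85
position: [478.2, -29.0, 187.2]
ee_rot: [-0.545, 0.838, 0.0, -0.001]
contact_force: [4.2, -5.7, -10.7]
gripper_width: 13.1
grasp_force: 60.5
```

```bash
python3 st.py
```

```text
clock 12.85 pos [478.17 -28.95 187.21] yaw -113.93 q [ 0.279  0.177 -0.404 -0.    -0.991 -0.697] F [  4.23  -5.67 -10.7 ] T [-1.512 -1.572 -0.031] 13.136887513813836 60.53657948970795
```

>>> arm_command([
  [[0,0,-0.0002],[0,0,0.0056]],
  [[0,0,-0.0004],[0,0,0.011]],
  [[0,0,-0.0004],[0,0,0.011]],
])

```text
clock: 13.15
position: [478.2, -28.9, 187.4]
ee_rot: [-0.531, 0.848, 0.0, -0.001]
contact_force: [4.5, -4.9, -9.7]
gripper_width: 13.2
grasp_force: 60.5
```

```bash
python3 st.py
```

```text
clock 13.15 pos [478.2  -28.94 187.36] yaw -115.9 q [ 0.279  0.177 -0.404 -0.    -0.991 -0.731] F [ 4.49 -4.93 -9.67] T [-1.495 -1.552 -0.068] 13.232682250166611 60.54674506187439
```

>>> arm_command([
  [[0,0,-0.0002],[0,0,0.005]],
  [[0,0,-0.0003],[0,0,0.009]],
  [[0,0,-0.0003],[0,0,0.009]],
])

```text
clock: 13.45
position: [478.2, -29.0, 187.4]
ee_rot: [-0.519, 0.855, 0.0, -0.001]
contact_force: [4.6, -4.9, -10.1]
gripper_width: 13.0
grasp_force: 60.6
```

```bash
python3 st.py
```

```text
clock 13.45 pos [478.18 -28.96 187.42] yaw -117.52 q [ 0.279  0.177 -0.404 -0.    -0.991 -0.759] F [  4.62  -4.92 -10.12] T [-1.535 -1.543 -0.062] 12.959624070056176 60.550915002822876
```

>>> arm_command([
  [[0,0,-0.0002],[0,0,0.005]],
  [[0,0,-0.0003],[0,0,0.009]],
  [[0,0,-0.0003],[0,0,0.009]],
])

```text
clock: 13.75
position: [478.2, -29.0, 187.5]
ee_rot: [-0.507, 0.862, 0.0, -0.001]
contact_force: [5.1, -6.1, -10.2]
gripper_width: 13.1
grasp_force: 60.6
```

```bash
python3 st.py
```

```text
clock 13.75 pos [478.18 -28.95 187.5 ] yaw -119.14 q [ 0.279  0.177 -0.404 -0.    -0.991 -0.788] F [  5.06  -6.07 -10.21] T [-1.538 -1.501 -0.021] 13.139424128180375 60.55335581302643
```

>>> arm_command([
  [[0,0,-0.0002],[0,0,0.005]],
  [[0,0,-0.0003],[0,0,0.009]],
  [[0,0,-0.0003],[0,0,0.009]],
])

```text
clock: 14.05
position: [478.2, -29.0, 187.6]
ee_rot: [-0.494, 0.869, 0.0, -0.001]
contact_force: [4.3, -4.4, -9.9]
gripper_width: 13.1
grasp_force: 60.6
```

```bash
python3 st.py
```

```text
clock 14.05 pos [478.2  -28.96 187.56] yaw -120.76 q [ 0.279  0.177 -0.404 -0.    -0.991 -0.816] F [ 4.3  -4.42 -9.88] T [-1.498 -1.496  0.02 ] 13.098900092007261 60.558337569236755
```

>>> arm_command([
  [[0,0,-0.0002],[0,0,0.004]],
  [[0,0,-0.0003],[0,0,0.007]],
  [[0,0,-0.0003],[0,0,0.007]],
])

```text
clock: 14.35
position: [478.2, -29.0, 187.7]
ee_rot: [-0.485, 0.875, 0.0, -0.001]
contact_force: [5.3, -5.1, -10.1]
gripper_width: 13.4
grasp_force: 60.6
```

```bash
python3 st.py
```

```text
clock 14.35 pos [478.2  -28.95 187.65] yaw -122.01 q [ 0.279  0.177 -0.404 -0.    -0.992 -0.838] F [  5.29  -5.13 -10.12] T [-1.569 -1.48   0.037] 13.368675342029405 60.55261731147766
```

>>> arm_command([
  [[0,0,-0.0001],[0,0,0.004]],
  [[0,0,-0.0002],[0,0,0.006]],
  [[0,0,-0.0002],[0,0,0.006]],
])

```text
clock: 14.65
position: [478.2, -29.0, 187.7]
ee_rot: [-0.476, 0.879, 0.0, -0.001]
contact_force: [4.2, -4.2, -9.9]
gripper_width: 12.9
grasp_force: 60.5
```

```bash
python3 st.py
```

```text
clock 14.65 pos [478.16 -28.96 187.67] yaw -123.09 q [ 0.279  0.177 -0.404 -0.    -0.992 -0.857] F [ 4.19 -4.24 -9.88] T [-1.571 -1.475 -0.033] 12.93334652633104 60.54904282093048
```

>>> arm_command([
  [[0,0,-0.0001],[0,0,0.004]],
  [[0,0,-0.0002],[0,0,0.006]],
  [[0,0,-0.0002],[0,0,0.006]],
])

```text
clock: 14.95
position: [478.2, -29.0, 187.7]
ee_rot: [-0.468, 0.884, 0.0, -0.001]
contact_force: [5.1, -5.3, -9.6]
gripper_width: 13.1
grasp_force: 60.5
```

```bash
python3 st.py
```

```text
clock 14.95 pos [478.17 -28.96 187.74] yaw -124.17 q [ 0.279  0.177 -0.403 -0.    -0.992 -0.876] F [ 5.08 -5.3  -9.58] T [-1.563e+00 -1.510e+00 -1.000e-03] 13.13782924206971 60.549877882003784
```

>>> arm_command([
  [[0,0,-0.0001],[0,0,0.004]],
  [[0,0,-0.0002],[0,0,0.006]],
  [[0,0,-0.0002],[0,0,0.006]],
])

```text
clock: 15.25
position: [478.2, -29.0, 187.8]
ee_rot: [-0.46, 0.888, 0.0, -0.001]
contact_force: [5.2, -4.3, -10.9]
gripper_width: 12.8
grasp_force: 60.6
```

```bash
python3 st.py
```

```text
clock 15.25 pos [478.18 -28.97 187.78] yaw -125.25 q [ 0.279  0.177 -0.403 -0.    -0.992 -0.894] F [  5.24  -4.34 -10.93] T [-1.482 -1.553  0.04 ] 12.805192939164826 60.55211663246155
```

>>> arm_command([
  [[0,0,-0.0001],[0,0,0.004]],
  [[0,0,-0.0002],[0,0,0.006]],
  [[0,0,-0.0002],[0,0,0.006]],
])

```text
clock: 15.55
position: [478.2, -28.9, 187.9]
ee_rot: [-0.451, 0.892, 0.0, -0.001]
contact_force: [5.4, -5.2, -10.0]
gripper_width: 13.1
grasp_force: 60.6
```

```bash
python3 st.py
```

```text
clock 15.55 pos [478.17 -28.95 187.85] yaw -126.33 q [ 0.279  0.177 -0.403 -0.    -0.992 -0.913] F [ 5.44 -5.21 -9.97] T [-1.559 -1.468 -0.014] 13.122166429896344 60.55588781833649
```

>>> arm_command([
  [[0,0,-0.0001],[0,0,0.004]],
  [[0,0,-0.0002],[0,0,0.006]],
  [[0,0,-0.0002],[0,0,0.006]],
])

```text
clock: 15.85
position: [478.2, -29.0, 187.9]
ee_rot: [-0.443, 0.896, 0.0, -0.001]
contact_force: [4.7, -5.2, -10.9]
gripper_width: 12.9
grasp_force: 60.6
```

```bash
python3 st.py
```

```text
clock 15.85 pos [478.18 -28.96 187.86] yaw -127.4 q [ 0.279  0.177 -0.403 -0.    -0.992 -0.932] F [  4.74  -5.23 -10.92] T [-1.562 -1.547  0.017] 12.942471110117085 60.562092661857605
```

>>> arm_command([
  [[0,0,-0.0001],[0,0,0.003]],
  [[0,0,-0.0002],[0,0,0.006]],
  [[0,0,-0.0002],[0,0,0.006]],
])

```text
clock: 16.15
position: [478.2, -29.0, 187.9]
ee_rot: [-0.435, 0.901, 0.0, -0.001]
contact_force: [5.0, -5.2, -10.8]
gripper_width: 12.8
grasp_force: 60.5
```

```bash
python3 look.py w4 218; python3 st.py
```

```text
9170 ((477.4095153808594, -29.037643432617188), (40.00271224975586, 38.8819580078125), 8.128141403198242) 218.32458839305184
clock 16.15 pos [478.2 -29.  187.9] yaw -128.48 q [ 0.279  0.177 -0.403 -0.    -0.992 -0.951] F [  4.95  -5.17 -10.79] T [-1.598 -1.567  0.046] 12.81612043044463
[[-0.622 -0.783 -0.001]
 [-0.783  0.622 -0.   ]
 [ 0.001  0.001 -1.   ]]
clock 16.2 pos [478.21 -29.03 187.87] yaw -128.48 q [ 0.279  0.177 -0.403 -0.    -0.992 -0.951] F [  4.59  -4.75 -10.34] T [-1.645 -1.662  0.068] 12.924573022592208 60.51752686500549
```

View pics/w4.png

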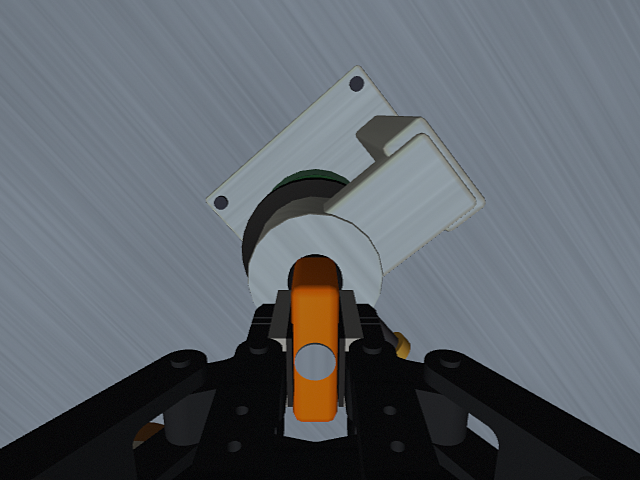

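The knob at (315,350) is still square in the grip, turned about 136°, with little torque so far. I'll go on in 1° steps.

>>> arm_command([
  [[0,0,0],[0,0,0.003]],
  [[0,0,0],[0,0,0.006]],
  [[0,0,0],[0,0,0.006]],
])

```text
clock: 16.5
position: [478.3, -29.1, 187.9]
ee_rot: [-0.426, 0.905, 0.0, -0.001]
contact_force: [5.2, -5.5, -10.4]
gripper_width: 12.7
grasp_force: 60.5
```

```bash
cat > k.py <<'E'
from h import *
ci=arm.camera_info("wrist"); s=arm.read_state(); im,d=arm.get_image("wrist"); P=cloud("wrist",d,ci)
hsv=cv2.cvtColor(im,cv2.COLOR_BGR2HSV); m=(cv2.inRange(hsv,(5,130,40),(22,255,255))>0)&(P[...,2]>212)&(P[...,2]<226)
Q=P[m][:,:2].astype(np.float32); print("knob",len(Q),cv2.minAreaRect(Q),np.median(P[m][:,2]))
E
python3 k.py; python3 st.py
python3 - <<'E'
from h import *
P=np.load("top.npy"); m=(P[...,2]>8)&(P[...,2]<16)&(abs(P[...,0]-478)<95)&(abs(P[...,1]+29)<66)
m=cv2.morphologyEx(m.astype(np.uint8),cv2.MORPH_OPEN,np.ones((3,3)))>0
print("base",cv2.minAreaRect(P[m][:,:2].astype(np.float32)))
E
```

```text
knob 5106 ((477.5729675292969, -29.269819259643555), (45.84627914428711, 14.206336975097656), 50.356544494628906) 218.0423124133363
clock 16.55 pos [478.28 -29.06 187.89] yaw -129.54 q [ 0.279  0.177 -0.403 -0.    -0.992 -0.969] F [  4.68  -5.51 -10.42] T [-1.694 -1.715  0.085] 13.467864595928624 60.49952745437622
base ((463.09149169921875, -29.393230438232422), (149.70021057128906, 119.57067108154297), 1.704342246055603)
```

>>> arm_command([
  [[0,0,0],[0,0,0.003]],
  [[0,0,0],[0,0,0.006]],
  [[0,0,0],[0,0,0.006]],
])

```text
clock: 16.85
position: [478.4, -29.1, 187.9]
ee_rot: [-0.418, 0.909, 0.0, -0.001]
contact_force: [6.3, -6.3, -11.5]
gripper_width: 13.0
grasp_force: 60.5
```

```bash
python3 k.py; python3 st.py
```

```text
knob 5108 ((477.65118408203125, -29.22873306274414), (46.10986328125, 14.276626586914062), 49.357120513916016) 218.0355565527678
clock 16.9 pos [478.34 -29.11 187.89] yaw -130.61 q [ 0.279  0.177 -0.403  0.    -0.992 -0.988] F [  5.6   -6.71 -11.07] T [-1.76  -1.704  0.146] 13.326657259871068 60.48883616924286
```

>>> arm_command([
  [[0,0,0],[0,0,0.003]],
  [[0,0,0],[0,0,0.006]],
  [[0,0,0],[0,0,0.006]],
])

```text
clock: 17.2
position: [478.4, -29.2, 187.9]
ee_rot: [-0.409, 0.912, -0.0, -0.001]
contact_force: [5.9, -6.2, -11.2]
gripper_width: 13.2
grasp_force: 60.5
```

```bash
python3 k.py; python3 st.py
```

```text
knob 5127 ((477.73382568359375, -29.090333938598633), (46.38433074951172, 14.212393760681152), 48.58773422241211) 218.0064259120245
clock 17.25 pos [478.43 -29.18 187.92] yaw -131.67 q [ 0.279  0.177 -0.403  0.    -0.992 -1.007] F [  5.51  -7.17 -11.09] T [-1.841 -1.76   0.228] 12.962320735904582 60.48439979553223
```

The torque now climbs steadily, 0.06 to 0.08 Nm per degree up to 0.23 Nm, so the thread is at its end. I'll lower into the play, then let go.

>>> arm_command([
  [[0,0,0.003],[0,0,0]],
  [[0,0,0.006],[0,0,0]],
  [[0,0,0.008],[0,0,0]],
  [[0,0,0.008],[0,0,0]],
])

```text
clock: 17.65
position: [478.6, -29.2, 187.3]
ee_rot: [-0.41, 0.912, -0.0, -0.0]
contact_force: [3.2, -5.0, -4.3]
gripper_width: 13.0
grasp_force: 61.6
```

```bash
python3 st.py
```

```text
clock 17.65 pos [478.59 -29.17 187.29] yaw -131.64 q [ 2.790e-01  1.770e-01 -4.050e-01  1.000e-03 -9.890e-01 -1.007e+00] F [ 3.19 -4.96 -4.25] T [-1.477 -0.973  0.165] 13.0465085948268 61.64595365524292
```

The thread now carries part of the load. Opening.

>>> arm_command([
  [[0,0,0],[0,0,0]],
  [[0,0,0],[0,0,0]],
  [[0,0,0],[0,0,0]],
  [[0,0,0],[0,0,0]],
  [[0,0,0],[0,0,0]],
], grip=1)

```text
clock: 18.15
position: [478.4, -28.6, 188.2]
ee_rot: [-0.409, 0.912, 0.0, 0.0]
contact_force: [0.2, -0.2, -0.6]
gripper_width: 83.8
grasp_force: 0.0
```

>>> arm_command([
  [[0,0,0],[0,0,0]],
  [[0,0,0],[0,0,0]],
  [[0,0,0],[0,0,0]],
])

```text
clock: 18.45
position: [478.4, -28.7, 188.1]
ee_rot: [-0.409, 0.912, 0.0, 0.0]
contact_force: [0.1, -0.1, 0.3]
gripper_width: 85.7
grasp_force: 0.0
```

```bash
python3 k.py; python3 st.py
```

```text
knob 4758 ((477.5351867675781, -29.29391860961914), (46.06163024902344, 13.99688720703125), 49.824440002441406) 214.98409093788982
clock 18.5 pos [478.39 -28.76 188.05] yaw -131.69 q [ 0.28   0.176 -0.404 -0.    -0.991 -1.008] F [ 0.5   0.53 -0.16] T [-0.054 -0.016 -0.057] 85.87590048921439 0.0
```

>>> arm_command([
  [[0,0,-0.06],[0,0,0]],
  [[0,0,-0.15],[0,0,0]],
  [[0,0,-0.3],[0,0,0]],
  [[0,0,-0.4],[0,0,0]],
  [[0,0,-0.4],[0,0,0]],
])

```text
clock: 19.0
position: [480.4, -28.6, 292.2]
ee_rot: [-0.409, 0.912, -0.001, 0.004]
contact_force: [-0.0, 0.2, -0.5]
gripper_width: 85.7
grasp_force: 0.0
```

```bash
python3 k.py; python3 st.py
python3 - <<'E'
from h import *
im,d=arm.get_image("scene"); cv2.imwrite("pics/s2.png",im[120:340,60:480])
E
```

```text
knob 1632 ((477.43182373046875, -29.185874938964844), (45.67231750488281, 13.922318458557129), 49.695106506347656) 214.98791601256391
clock 19.05 pos [479.15 -28.55 289.75] yaw -131.69 q [ 0.28   0.092 -0.235  0.    -1.239 -1.008] F [ 0.26  0.2  -0.4 ] T [-0.029 -0.     0.007] 85.16810254387485 0.0
```

View pics/s2.png

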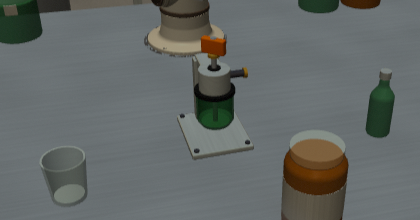

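The knob (crop 213,47) stays raised and turned after release, and the glassware hasn't moved.

```bash
python3 -c "
from bench import arm; print(arm.job_done())"
```

```text
the job is handed in; nothing more can be done
None
```

The filter is closed and handed in at about 19 s: I pulled the screw up to its stop, turned it clockwise to the thread's solid end (about 22 N total pull, 0.23 Nm at most, by the readings after each move) and let go; the knob stayed up and the glassware looked untouched.

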